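# Turn the bin carousel to the pick arrow

### The job

The next order is picked from the yellow bin. Push the bin carousel round by its rim or its bins, either way, gently, until the yellow bin stands squarely in front of the white arrow on the carousel's stand, and leave it there at rest. Nothing is to be picked up: the stock stays in its bins and the other things on the bench stay where they are.

Things in the scene. Friction and masses are not known exactly. Their poses are not given: they have to be found in the camera images.
- carousel: The bin carousel, a round grey turntable on a vertical bearing at the stand's centre. Origin on the axis at its underside, 35 mm above the bench, z up; -x points through the middle of the yellow bin, so its yaw equals the stand's when that bin faces the arrow. No end stops. Light friction (0.14 N m, about 1 N of push at the rim): after a slow push it turns on only a few degrees.
- hub (a point): On the carousel's axis at the turntable's top face, 47 mm above the bench. The turntable is 400 mm across, 12 mm thick. A hub 124 mm across, top 132 mm above the bench, stands in the middle; around it six open bins, one yellow and five blue, fixed to the turntable every 60 degrees, facing outward.
- gap (a point): In the open wedge-shaped gap next to the yellow bin (counter-clockwise from it, seen from above), 160 mm from the axis on the gap's middle line, on the turntable's flat top, 47 mm above the bench; turns with the carousel. All six gaps between bins are alike, 60 degrees apart, each midway between two bins: 75 mm wide here, 95 mm wide at 180 mm from the axis.
- yellow_bin_front (a point): Middle of the yellow bin's front lip, 180 mm from the axis, 85 mm above the bench; turns with the carousel. Each bin is 85 mm wide and reaches from 78 to 182 mm out from the axis, its sides parallel to its middle line, 4 mm walls, tops 122 mm above the bench, sloping down in the outer 30 mm to 85 mm at the lip.
- stand: Fixed dark steel stand of the carousel, a 340 mm square plate 15 mm high with a tongue 100 mm wide reaching out at the front, under the turntable. Origin on the bearing's axis at bench height, z up. Its -x axis points from the axis to the front, through the arrow; the front is turned roughly towards the robot.
- arrow (a point): Middle of the white triangular arrow painted on the stand's tongue, 233 mm from the axis, just outside the turntable's edge, 16 mm above the bench; it points to the axis.
- tub_mid (a point): Loose white tub with a green lid standing in the yellow bin, 50 mm across, 47 mm high; the point is its centre. Leave it in its bin.
- pack_mid (a point): Loose small brown carton 42 x 56 x 50 mm in a blue bin; the point is its centre. Leave it in its bin.
- roll_mid (a point): Loose roll of amber tape lying flat in a blue bin, 60 mm across, 24 mm high; the point is its centre. Leave it in its bin.
- yellow_bin_floor (a point): Middle of the yellow bin's floor, 130 mm from the axis, 51 mm above the bench; turns with the carousel.
- carton_bin_floor (a point): The same point of the blue bin that holds the small brown carton.
- roll_bin_floor (a point): The same point of the blue bin that holds the roll of tape.
- carton_a: Loose brown carton on the bench, 120 x 90 x 70 mm high; origin at the middle of its underside. Not to be disturbed.
- carton_b: Loose brown carton on the bench, 100 x 100 x 90 mm high; origin at the middle of its underside. Not to be disturbed.
- dispenser: Loose black bench tape dispenser with a roll of tape, 150 x 55 mm, 92 mm high; origin at the middle of its underside. Not to be disturbed.
- scanner: Loose grey barcode scanner on a round black foot 90 mm across, 140 mm high; origin at the middle of its underside. Not to be disturbed.
- marker: Loose black marker pen with a red cap, 134 mm long along its x, 17 mm thick, lying on the bench; origin under the middle of its barrel. Not to be disturbed.
Mind the look-alikes: they are no part of the job. Of the things shaped like the part that bears tub_mid, the white one is meant.

How it is judged:
By the outcome, as a careful person would: the job done as asked, in the order asked, and still so for the second after the job is handed in, with the robot touching nothing.
It also fails if it takes over 58 s, if anything falls off the work surface, if the arm or the gripper's body presses on something with over 40 N, if the wrist force passes 120 N, or if a joint passes its speed limit or range.

### The arm

A 6-joint arm with a two-finger parallel gripper is mounted at the origin on the work surface. World frame = base frame: x ahead of the robot, y to its left, z up, the work surface at z = 0. Lengths are in m, angles in rad, forces in N, time in s.
With the tool pointing down it reaches from about 0.35 to 0.975 m from the base axis. Payload 4.9 kg.
Tool frame: the origin (TCP) lies midway between the tips of the shut fingers; the grasp point (between the pads) lies 19 mm behind it (manip.pinch_z is the x of the grasp point in the tool frame, in m); x points along the fingers, y is the direction in which the jaws open and shut, and the axes are right-handed (so a half turn about x gives the same grasp; the last joint's range is limited). The gripper opens to 85 mm and grips with 20 to 120 N. Pads are 22 mm wide; open, the fingers measure 114 mm over their backs; the gripper's body (76 mm by 85 mm) begins 54 mm behind the grasp point. The pads swing forward as they close: fully open they stand 13 mm farther back than shut.
Start: joints at [-1.309, 0.053, 1.613, -0, 1.476, -0.119], TCP at [0.232, -0.58, 0.231] pointing down, gripper open.
Joint ranges: [-3.01, 3.01], [-1.01, 2.22], [0.06, 2.58], [-1.02, 4.17], [0.09, 2.62], [-3.14, 3.14]. Speed limits (rad/s): [2.57, 2.57, 3.14, 3.14, 3.14, 3.14].

### API

Orientations are given as a unit quaternion [w, x, y, z].
In Python, from plant import sensors, cams, workorder, manip gives the robot as it stands.
- The arm moves only by the tool drive_tool, never from a script. Its argument "series" is a list of rows, each an object of numbers: "x", "y", "z": the shift along the tool's x, y, z in units of 25 mm (1.0 is 25 mm); "ax", "ay", "az": the turn, a rotation vector about the tool's x, y, z in units of 5 degrees (1.0 is 5 degrees). A call has 1 to 5 rows; each row is the pose to reach, as a shift and turn from the pose commanded when the call began, along the tool's axes at that moment; what a row does not reach only later rows make up. A row lasts 1/12 s, in which the tool goes at most 41.7 mm and 7.16 degrees, less where a joint would pass 70% of its speed; a pose out of reach is approached as far as the arm can. A call with a gripper value outside its range is refused whole. "hand" is the opening, from 0 (shut) to 1 (fully open), set as the call begins (left out, the last holds). The fingers move at their own pace and stop on an object; the grip force is fixed at half the most. Time passes only in rows, so rows that repeat a pose let the fingers close. It gives the time, the measured TCP pose, the force and the opening at its end, in the units of the state.
- sensors.state(): the state, without advancing time (a new reading comes with each control period).
- cams.grab_frame(name): name is "scene" or "top"; returns a dict with "img" (384x512x3 uint8, blue, green, red), "camera_matrix" (3x3 intrinsics, pixels), "cam_to_world" (4x4, takes a point from camera to world coordinates). Camera axes: x right, y down, z forward; pixel columns grow to the right and rows downward; lengths in m; the calibration is good to about 2 mm. A picture is of the moment at which its call begins. There is no depth.
- workorder.job_done(): hands the job in, once; it reports no verdict.
The state is a dict: "time": time; "joint_pos": joint angles; "joint_vel": joint speeds; "joint_efforts": joint torques, N m; "tool_pos": TCP position; "tool_rot": TCP orientation; "contact_force": force on the tool from outside, world axes, zero at the start; "ft_torque": the same for the moment, N m; "gripper_width": opening from 0.0 (shut) to 1.0 (fully open).
Only numpy, scipy, OpenCV 4.12 (cv2) and the standard library are available. Lean on these libraries where they do the work, as an engineer would, in place of code of your own. Each camera call takes 0.05 s, during which the arm holds its last target.

## Working session

There is one attempt and no reset: what is moved stays moved. The work goes in short steps, Python scripts to look and compute and a tool call to move; the robot and the scene stay as the last step left them, time stands still between calls to the robot, and variables do not carry over. Pictures are saved under pics/ and viewed, and the job is handed in when it is done.

Besides the shell and the picture viewer there is one more tool, called after "Request:" as name([rows], argument=value, ...), one row to a line, values as JSON. drive_tool: Moves the arm, as the interface text tells. Its arguments: {"type":"object","properties":{"series":{"type":"array","items":{"type":"object","properties":{"x":{"type":"number"},"y":{"type":"number"},"z":{"type":"number"},"ax":{"type":"number"},"ay":{"type":"number"},"az":{"type":"number"}}}},"hand":{"type":"number"}},"required":["series"]}

```bash
ls; mkdir -p pics
python3 - <<'E'
from plant import sensors,cams
import cv2,numpy as np
for n in ("scene","top"):
    f=cams.grab_frame(n); cv2.imwrite(f"pics/{n}0.png",f["img"]); np.savez(f"{n}0.npz",**f)
    print(n,f["camera_matrix"].round(1).tolist(),f["cam_to_world"].round(3).tolist())
s=sensors.state();print(s)
E
```

```text
pics
scene [[447.3, 0.0, 248.6], [0.0, 447.3, 190.6], [0.0, 0.0, 1.0]] [[0.117, 0.801, -0.587, 1.414], [0.993, -0.099, 0.062, -0.116], [-0.008, -0.59, -0.807, 1.301], [0.0, 0.0, 0.0, 1.0]]
top [[427.4, 0.0, 253.9], [0.0, 427.4, 191.4], [0.0, 0.0, 1.0]] [[0.004, -0.996, 0.086, 0.441], [-1.0, -0.007, -0.027, 0.012], [0.027, -0.086, -0.996, 1.245], [0.0, 0.0, 0.0, 1.0]]
{'time': 0.1, 'joint_pos': array([-1.30898423e+00,  5.33074868e-02,  1.61416131e+00,  2.83695793e-05,
        1.47601113e+00, -1.19009082e-01]), 'joint_vel': array([ 0.00077966, -0.0006742 , -0.00294812, -0.00036356, -0.0008264 ,
        0.00048004]), 'joint_efforts': array([-2.10815833e-04, -3.94904995e+01, -3.71362674e+01, -1.28761831e-04,
        3.93098817e-03, -1.12966617e-06]), 'tool_pos': array([ 0.23215636, -0.57967159,  0.23017288]), 'tool_rot': array([-0.13316124, -0.69428919, -0.13449377,  0.69436448]), 'contact_force': array([0.72795944, 0.42893823, 0.15520779]), 'ft_torque': array([0.03116746, 0.02575113, 0.00036572]), 'gripper_width': 1.0000742186685008}
```

View pics/scene0.png

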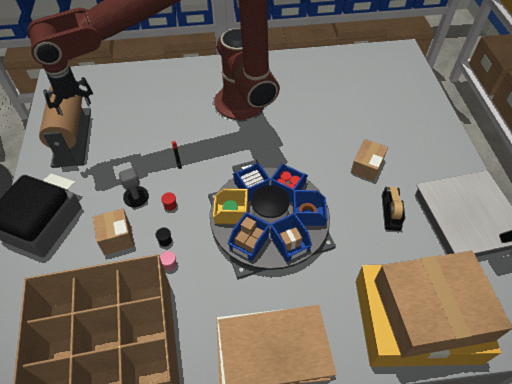

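View pics/top0.png

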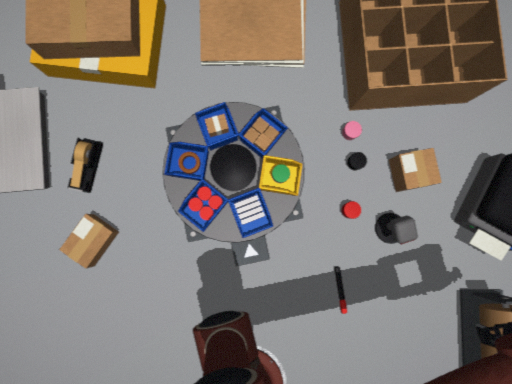

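Top view: hub at (234,167), yellow bin at (281,175) holding the tub with the green lid, and arrow at (250,251). Candidates for the tub: the green lid in the yellow bin (281,174), and the red (352,210), black (357,161) and pink (352,130) pots on the bench. Candidates for "yellow bin": the bin at (281,175) and the yellow crate at (150,60), which isn't on the carousel. I choose the one on the carousel.

```bash
cat > h.py <<'E'
import cv2,numpy as np
def ray(f,uv,z):
    K=f["camera_matrix"];T=f["cam_to_world"]
    uv=np.atleast_2d(np.asarray(uv,float))
    d=np.c_[(uv-K[:2,2])/[K[0,0],K[1,1]],np.ones(len(uv))]@T[:3,:3].T
    o=T[:3,3]; return (o+d*((z-o[2])/d[:,2])[:,None])[:,:2]
def proj(f,P):
    K=f["camera_matrix"];T=f["cam_to_world"]
    p=(np.atleast_2d(P)-T[:3,3])@T[:3,:3]; p=p@K.T; return p[:,:2]/p[:,2:]
def measure(f,roi=(140,90,330,280),verbose=True):
    img=f["img"]; hsv=cv2.cvtColor(img,cv2.COLOR_BGR2HSV)
    x0,y0,x1,y1=roi
    m=np.zeros(img.shape[:2],np.uint8); m[y0:y1,x0:x1]=1
    out={}
    yel=cv2.inRange(hsv,(20,120,90),(35,255,255))*m
    blue=cv2.inRange(hsv,(105,130,50),(125,255,255))*m
    out['yel']=yel; out['blue']=blue
    return out
E
python3 - <<'E'
from h import *
f=dict(np.load("top0.npz")); o=measure(f)
img=f["img"]
# arrow
g=cv2.inRange(img,(170,170,170),(255,255,255)); m=np.zeros_like(g); m[235:270,232:270]=g[235:270,232:270]
c,_=cv2.findContours(m,0,2); c=max(c,key=cv2.contourArea); M=cv2.moments(c); a=[M['m10']/M['m00'],M['m01']/M['m00']]
A=ray(f,a,.016)[0]; print("arrow",a,A,ray(f,cv2.minEnclosingTriangle(c)[1].reshape(-1,2),.016))
c,_=cv2.findContours(o['yel'],0,2); c=max(c,key=cv2.contourArea); r=cv2.minAreaRect(c);print('yel',r,cv2.boxPoints(r).round(1).tolist())
print(ray(f,cv2.boxPoints(r),.122))
# dark hub top disc
hub=((img.max(2)<45)*255).astype(np.uint8); hm=np.zeros_like(hub); hm[140:196,205:262]=hub[140:196,205:262]
c,_=cv2.findContours(hm,0,2); c=max(c,key=cv2.contourArea); e=cv2.fitEllipse(cv2.convexHull(c)); print('hub',e,ray(f,e[0],.132))
# blue bins centroids
c,_=cv2.findContours(o['blue'],0,2)
for k in c:
    if cv2.contourArea(k)>150: r=cv2.minAreaRect(k);print(r,ray(f,r[0],.12))
cv2.imwrite("pics/crop0.png",cv2.resize(img[90:280,140:330],None,fx=3,fy=3,interpolation=cv2.INTER_CUBIC))
E
```

```text
arrow [250.05844155844156, 251.22510822510822] [ 0.37613879 -0.01094689] [[ 0.39965976 -0.00596968]
 [ 0.36017302  0.00704497]
 [ 0.36828598 -0.03329987]]
yel ((280.2216491699219, 174.9297332763672), (40.23834228515625, 35.24754333496094), 8.972626686096191) [[257.6000061035156, 189.1999969482422], [263.1000061035156, 154.39999389648438], [302.79998779296875, 160.6999969482422], [297.29998779296875, 195.5]]
[[ 0.54425227 -0.0280516 ]
 [ 0.63737989 -0.04234178]
 [ 0.62144774 -0.14837771]
 [ 0.52831871 -0.13328326]]
hub ((232.76629638671875, 165.85321044921875), (43.5143928527832, 44.64364242553711), 100.00009155273438) [[0.60443998 0.03777945]]
((222.71865844726562, 167.50064086914062), (114.12612915039062, 129.99989318847656), 8.29714584350586) [[0.60156867 0.06463493]]
```

View pics/crop0.png

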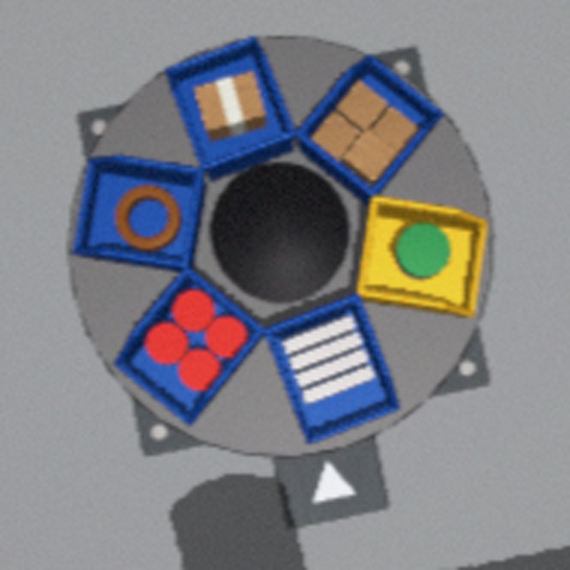

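Run:
```python
from h import *
f=dict(np.load("top0.npz")); img=f["img"]
g=cv2.cvtColor(img,cv2.COLOR_BGR2GRAY).astype(float)
D=[]
for (x,y) in [(403,68),(98,127),(159,432),(467,369)]:
    u=(x+.5)/3+140-.5;v=(y+.5)/3+90-.5
    ys,xs=np.mgrid[int(v)-3:int(v)+5,int(u)-3:int(u)+5]; w=np.clip(g[ys,xs]-140,0,None); D.append([(w*xs).sum()/w.sum(),(w*ys).sum()/w.sum()])
P=ray(f,D,.016);print(np.round(D,1),P)
C=P.mean(0); A=np.array([.3761,-.0109])
print("C",C,"dist arrow",np.linalg.norm(A-C),"dir",np.degrees(np.arctan2(*(A-C)[::-1])))
d=P[0]-P[2];e=P[1]-P[3];print(np.linalg.norm(d),np.linalg.norm(e),np.degrees(np.arctan2(d[1],d[0])),np.degrees(np.arctan2(e[1],e[0])))
# tub lid, and yellow blob
hsv=cv2.cvtColor(img,cv2.COLOR_BGR2HSV)
t=cv2.inRange(hsv,(50,80,50),(85,255,255)); t[:, :240]=0;t[:,330:]=0;t[:140]=0;t[220:]=0
M=cv2.moments(t,True);T=ray(f,[M['m10']/M['m00'],M['m01']/M['m00']],.098)[0];print('tub',T,np.degrees(np.arctan2(*(T-C)[::-1])),np.linalg.norm(T-C))
def objs(name,z):pass
for n,uv,z in [('marker',(341,290),.01),('scanner foot',(391,227),0),('red',(352,210),.03),('cartona',(88,240),.07),('dispenser',(86,165),.04)]: print(n,ray(f,uv,z))
```

```text
[[273.7 111.9]
 [172.5 132. ]
 [192.6 233.5]
 [295.3 212.3]] [[ 0.78248495 -0.07844229]
 [ 0.71925128  0.21650915]
 [ 0.42581196  0.15315036]
 [ 0.48774984 -0.1408071 ]]
C [0.60382451 0.03760253] dist arrow 0.23283244447719892 dir -167.97636526597518
0.42526553671653494 0.4257555897517252 -32.996216277897496 57.06122170074776
tub [ 0.59092282 -0.09066865] -95.74357099187304 0.12891838532963623
marker [[ 0.26657599 -0.27188198]]
scanner foot [[ 0.44694356 -0.42397033]]
red [[ 0.49479365 -0.30193854]]
cartona [[0.4077936  0.42880558]]
dispenser [[0.61686942 0.45291297]]
```

```bash
cat >> h.py <<'E'
from scipy.spatial.transform import Rotation as R
C=np.array([.604,.0377])
def polar(r,deg): a=np.radians(deg); return C+r*np.array([np.cos(a),np.sin(a)])
def rel(s,target):
    q=s['tool_rot']; Rm=R.from_quat([*q[1:],q[0]]).as_matrix()
    return (Rm.T@(np.asarray(target)-s['tool_pos']))/.025
E
python3 - <<'E'
from h import *
from plant import sensors
s=sensors.state();q=s['tool_rot'];print(R.from_quat([*q[1:],q[0]]).as_matrix().round(3))
p=polar(.165,-68.5);print(p,rel(s,[*p,.23]).round(2))
E
```

```text
[[-0.     0.372 -0.928]
 [ 0.002 -0.928 -0.372]
 [-1.    -0.002 -0.   ]]
[ 0.6644727 -0.1158189] [  0.03 -10.8  -22.95]
```

Request:
drive_tool([
  {"y": -0.6, "z": -1.2},
  {"y": -1.2, "z": -2.5},
  {"y": -1.8, "z": -3.8},
  {"y": -2.4, "z": -5.1},
  {"y": -3.0, "z": -6.4},
], hand=0)

```text
schema error: expected keys x, y, z, ax, ay, az
```

Request:
drive_tool([
  {"y": -0.6, "z": -1.3},
  {"y": -1.2, "z": -2.6},
  {"y": -1.8, "z": -3.9},
  {"y": -2.4, "z": -5.2},
  {"y": -3.0, "z": -6.4},
])

```text
schema error: expected keys x, y, z, ax, ay, az
```

Request:
drive_tool([
  {"y": -0.6, "z": -1.3},
  {"y": -1.2, "z": -2.6},
  {"y": -1.8, "z": -3.9},
  {"y": -2.4, "z": -5.2},
  {"y": -3.0, "z": -6.4},
])

```text
schema error: expected keys x, y, z, ax, ay, az
```

Request:
drive_tool([
  {"y": -0.6, "z": -1.3},
  {"y": -1.2, "z": -2.5},
  {"y": -1.8, "z": -3.7},
  {"y": -1.8, "z": -3.7},
  {"y": -1.8, "z": -3.7},
])

```text
schema error: expected keys x, y, z, ax, ay, az
```

Run:
```python
from h import *
from plant import sensors,cams
f=cams.grab_frame("top");cv2.imwrite("pics/top1.png",cv2.resize(f["img"][90:290,140:400],None,fx=3,fy=3))
s=sensors.state();print(s['time'],s['tool_pos'],s['contact_force'],s['gripper_width'])
p=polar(.165,-68.5);print(rel(s,[*p,.07]).round(2))
```

```text
0.15 [ 0.23215775 -0.57976098  0.23033367] [ 0.33572982  0.30787746 -0.00608803] 1.0008790673987016
[  6.44 -10.79 -22.95]
```

View pics/top1.png

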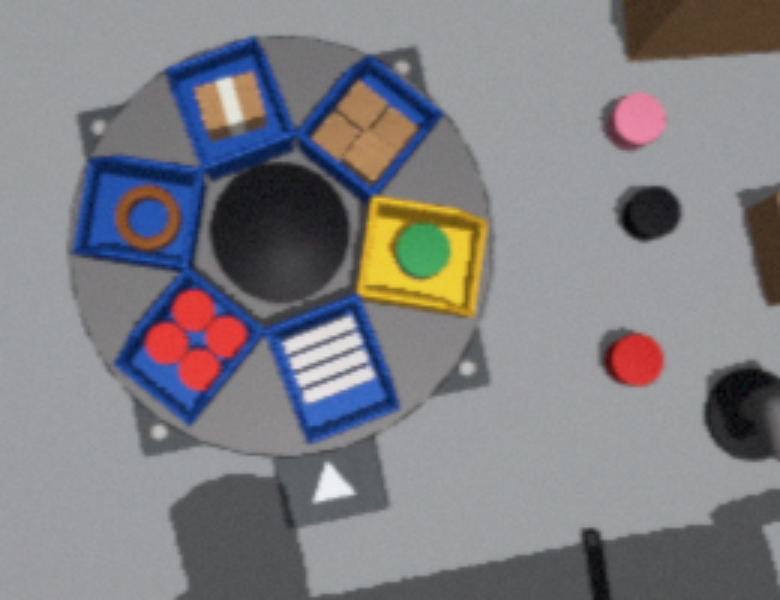

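Rows need all six keys, so nothing has moved yet.

Request:
drive_tool([
  {"x": 0, "y": -0.6, "z": -1.2, "ax": 0, "ay": 0, "az": 0},
  {"x": 0, "y": -1.2, "z": -2.5, "ax": 0, "ay": 0, "az": 0},
  {"x": 0, "y": -1.8, "z": -3.8, "ax": 0, "ay": 0, "az": 0},
  {"x": 0, "y": -2.4, "z": -5.1, "ax": 0, "ay": 0, "az": 0},
  {"x": 0, "y": -3.0, "z": -6.4, "ax": 0, "ay": 0, "az": 0},
], hand=0)

```text
time: 0.57
tool_pos: [0.3536, -0.4497, 0.2309]
tool_rot: [-0.133, -0.694, -0.134, 0.694]
contact_force: [1.8, 0.4, 0.3]
gripper_width: 0.292
```

Request:
drive_tool([
  {"x": 0, "y": -0.6, "z": -1.3, "ax": 0, "ay": 0, "az": 0},
  {"x": 0, "y": -1.2, "z": -2.6, "ax": 0, "ay": 0, "az": 0},
  {"x": 0, "y": -1.8, "z": -3.9, "ax": 0, "ay": 0, "az": 0},
  {"x": 0, "y": -2.4, "z": -5.2, "ax": 0, "ay": 0, "az": 0},
  {"x": 0, "y": -3.0, "z": -6.4, "ax": 0, "ay": 0, "az": 0},
])

```text
time: 0.98
tool_pos: [0.4746, -0.3203, 0.231]
tool_rot: [-0.134, -0.694, -0.134, 0.694]
contact_force: [0.9, 0.5, 0.1]
gripper_width: -0.002
```

Request:
drive_tool([
  {"x": 0, "y": -0.6, "z": -1.3, "ax": 0, "ay": 0, "az": 0},
  {"x": 0, "y": -1.2, "z": -2.6, "ax": 0, "ay": 0, "az": 0},
  {"x": 0, "y": -1.8, "z": -3.9, "ax": 0, "ay": 0, "az": 0},
  {"x": 0, "y": -2.4, "z": -5.2, "ax": 0, "ay": 0, "az": 0},
  {"x": 0, "y": -3.0, "z": -6.4, "ax": 0, "ay": 0, "az": 0},
])

```text
time: 1.4
tool_pos: [0.5953, -0.1912, 0.2309]
tool_rot: [-0.134, -0.694, -0.134, 0.694]
contact_force: [0.6, -1.5, 0.6]
gripper_width: 0.003
```

Request:
drive_tool([
  {"x": 0, "y": -0.6, "z": -1.3, "ax": 0, "ay": 0, "az": 0},
  {"x": 0, "y": -1.2, "z": -2.5, "ax": 0, "ay": 0, "az": 0},
  {"x": 0, "y": -1.8, "z": -3.7, "ax": 0, "ay": 0, "az": 0},
  {"x": 0, "y": -1.8, "z": -3.7, "ax": 0, "ay": 0, "az": 0},
  {"x": 0, "y": -1.8, "z": -3.7, "ax": 0, "ay": 0, "az": 0},
])

```text
time: 1.82
tool_pos: [0.6638, -0.1153, 0.2304]
tool_rot: [-0.135, -0.694, -0.135, 0.695]
contact_force: [-0.3, -0.9, -0.6]
gripper_width: 0.001
```

Run:
```python
from h import *
from plant import sensors,cams
f=cams.grab_frame("top");cv2.imwrite("pics/top2.png",cv2.resize(f["img"][90:290,140:400],None,fx=3,fy=3))
s=sensors.state();print(s['time'],s['tool_pos'],s['contact_force'],s['gripper_width'])
p=polar(.165,-68.5);print(rel(s,[*p,.07]).round(2))
```

```text
1.8667 [ 0.66322142 -0.11645333  0.23060128] [-0.29154102  0.89262855 -0.06416156] -0.0007368249008554124
[ 6.42 -0.   -0.06]
```

View pics/top2.png

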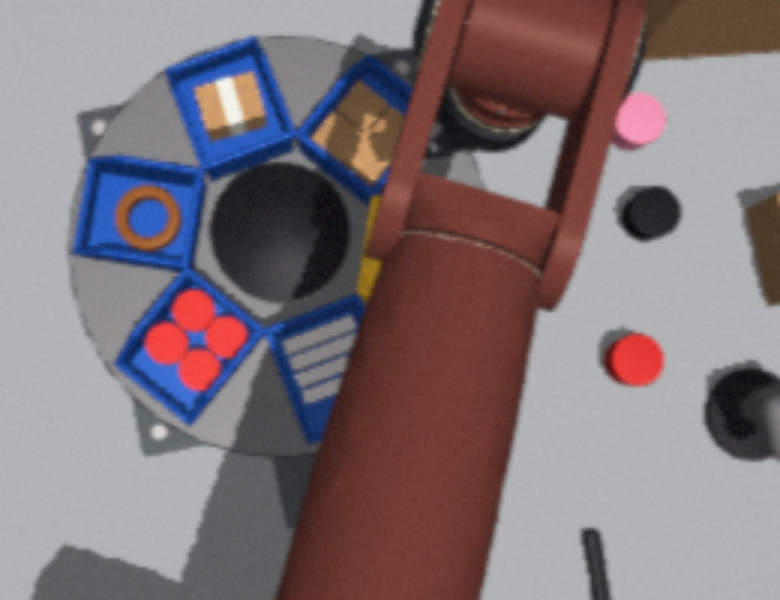

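The arm is over the gap; the fingers are hidden from above. I'll descend and check the force.

Request:
drive_tool([
  {"x": 1, "y": 0, "z": 0, "ax": 0, "ay": 0, "az": 0},
  {"x": 2, "y": 0, "z": 0, "ax": 0, "ay": 0, "az": 0},
  {"x": 3, "y": 0, "z": 0, "ax": 0, "ay": 0, "az": 0},
  {"x": 3.6, "y": 0, "z": 0, "ax": 0, "ay": 0, "az": 0},
  {"x": 4, "y": 0, "z": 0, "ax": 0, "ay": 0, "az": 0},
])

```text
time: 2.28
tool_pos: [0.6614, -0.1176, 0.1285]
tool_rot: [-0.133, -0.693, -0.134, 0.696]
contact_force: [-0.3, -0.0, -0.2]
gripper_width: 0.001
```

Request:
drive_tool([
  {"x": 0.5, "y": 0, "z": 0, "ax": 0, "ay": 0, "az": 0},
  {"x": 1, "y": 0, "z": 0, "ax": 0, "ay": 0, "az": 0},
  {"x": 1.5, "y": 0, "z": 0, "ax": 0, "ay": 0, "az": 0},
  {"x": 2, "y": 0, "z": 0, "ax": 0, "ay": 0, "az": 0},
  {"x": 2.4, "y": 0, "z": 0, "ax": 0, "ay": 0, "az": 0},
])

```text
time: 2.7
tool_pos: [0.6633, -0.1167, 0.0701]
tool_rot: [-0.134, -0.694, -0.134, 0.694]
contact_force: [0.3, 0.3, -0.1]
gripper_width: 0.001
```

Run:
```python
from h import *
from plant import sensors,cams
f=cams.grab_frame("scene");cv2.imwrite("pics/scene3.png",cv2.resize(f["img"][110:290,180:360],None,fx=3,fy=3))
s=sensors.state();print(s['time'],s['tool_pos'],s['contact_force'],s['gripper_width'])
for a in range(-70,-146,-8):
    p=polar(.165,a);print(a,rel(s,[*p,.07]).round(2))
```

```text
2.75 [ 0.66186728 -0.11631434  0.06760318] [-0.69987629 -0.07221721 -1.16429293] 0.00287211870990556
-70 [-0.1   0.02  0.07]
-78 [-0.09 -0.08  0.98]
-86 [-0.09 -0.3   1.88]
-94 [-0.09 -0.64  2.73]
-102 [-0.08 -1.1   3.53]
-110 [-0.08 -1.66  4.26]
-118 [-0.07 -2.32  4.9 ]
-126 [-0.07 -3.06  5.45]
-134 [-0.07 -3.88  5.88]
-142 [-0.06 -4.74  6.2 ]
```

View pics/scene3.png

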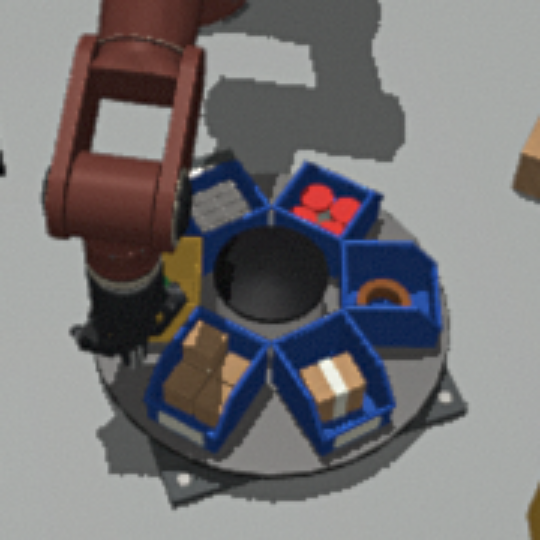

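The finger is in the gap without contact. I'll push along an arc, 7.5° per call at 18°/s, turning the tool with it.

Request:
drive_tool([
  {"x": 0, "y": 0, "z": 0.17, "ax": 0.3, "ay": 0, "az": 0},
  {"x": 0, "y": -0.01, "z": 0.35, "ax": 0.6, "ay": 0, "az": 0},
  {"x": 0, "y": -0.02, "z": 0.52, "ax": 0.9, "ay": 0, "az": 0},
  {"x": 0, "y": -0.04, "z": 0.69, "ax": 1.2, "ay": 0, "az": 0},
  {"x": 0, "y": -0.06, "z": 0.86, "ax": 1.5, "ay": 0, "az": 0},
])

```text
time: 3.17
tool_pos: [0.6434, -0.1238, 0.0726]
tool_rot: [0.087, 0.703, 0.087, -0.701]
contact_force: [1.6, -0.1, 1.2]
gripper_width: 0.002
```

Request:
drive_tool([
  {"x": 0, "y": 0, "z": 0.12, "ax": 0.2, "ay": 0, "az": 0},
  {"x": 0, "y": 0, "z": 0.23, "ax": 0.4, "ay": 0, "az": 0},
  {"x": 0, "y": -0.01, "z": 0.35, "ax": 0.6, "ay": 0, "az": 0},
  {"x": 0, "y": -0.02, "z": 0.46, "ax": 0.8, "ay": 0, "az": 0},
  {"x": 0, "y": -0.03, "z": 0.58, "ax": 1.0, "ay": 0, "az": 0},
])

```text
time: 3.58
tool_pos: [0.6286, -0.1263, 0.0716]
tool_rot: [0.057, 0.705, 0.057, -0.705]
contact_force: [1.0, -0.7, 1.0]
gripper_width: -0.002
```

Request:
drive_tool([
  {"x": 0, "y": 0, "z": 0.12, "ax": 0.2, "ay": 0, "az": 0},
  {"x": 0, "y": 0, "z": 0.23, "ax": 0.4, "ay": 0, "az": 0},
  {"x": 0, "y": -0.01, "z": 0.35, "ax": 0.6, "ay": 0, "az": 0},
  {"x": 0, "y": -0.02, "z": 0.46, "ax": 0.8, "ay": 0, "az": 0},
  {"x": 0, "y": -0.03, "z": 0.58, "ax": 1.0, "ay": 0, "az": 0},
])

```text
time: 4.0
tool_pos: [0.6139, -0.1279, 0.0712]
tool_rot: [-0.026, -0.707, -0.026, 0.707]
contact_force: [1.4, -0.2, 0.5]
gripper_width: 0.001
```

```bash
cat > st.py <<'E'
from h import *
from plant import sensors,cams
import sys
n=sys.argv[1]; ims=[]
for c,(x0,y0,x1,y1) in (("scene",(190,130,350,290)),("top",(150,90,310,290))):
    f=cams.grab_frame(c); np.savez(f"{c}{n}.npz",**f)
    ims.append(cv2.resize(f["img"][y0:y1,x0:x1],(390,390 if c=="scene" else 488),interpolation=cv2.INTER_CUBIC))
ims[0]=cv2.copyMakeBorder(ims[0],0,98,0,0,0)
cv2.imwrite(f"pics/v{n}.png",np.hstack(ims))
s=sensors.state(); d=s['tool_pos'][:2]-C
q=s['tool_rot']; Rm=R.from_quat([*q[1:],q[0]]).as_matrix()
print(round(s['time'],2),s['tool_pos'].round(4),s['contact_force'].round(1),'r',np.linalg.norm(d).round(4),'ang',np.degrees(np.arctan2(d[1],d[0])).round(1),'tooly',np.degrees(np.arctan2(Rm[1,1],Rm[0,1])).round(1))
E
python3 st.py 4
```

```text
4.1 [ 0.6134 -0.1277  0.0709] [ 1.  -0.4  0.4] r 0.1657 ang -86.8 tooly -85.7
```

View pics/v4.png

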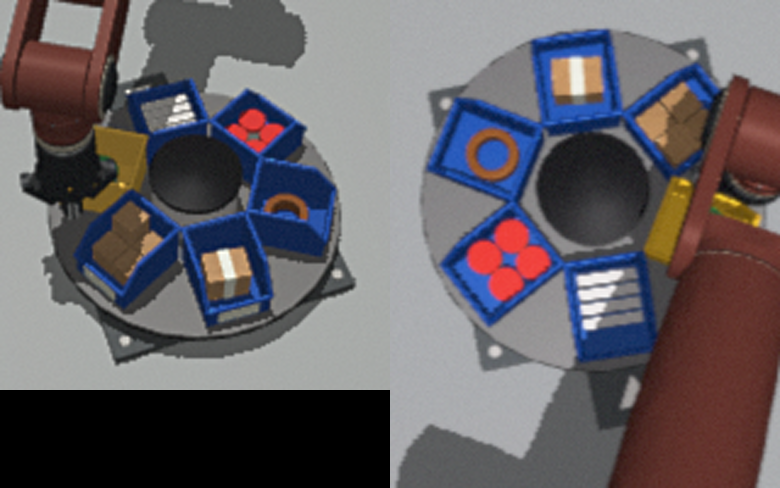

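```bash
cat >> h.py <<'E'
def bins(f,z=.10):
    """bearing of each bin about the axis from its colour mask in the ring 112..178 mm"""
    hsv=cv2.cvtColor(f["img"],cv2.COLOR_BGR2HSV)
    out=[]
    H,W=hsv.shape[:2]; v,u=np.mgrid[0:H,0:W]; P=ray(f,np.c_[u.ravel(),v.ravel()],z)-C
    rr=np.hypot(*P.T).reshape(H,W); ring=((rr>.112)&(rr<.190)).astype(np.uint8)
    for n,lo,hi in (('Y',(20,120,60),(35,255,255)),('B',(105,120,40),(125,255,255))):
        m=cv2.inRange(hsv,lo,hi)*ring
        c,_=cv2.findContours(m,0,2)
        for k in c:
            if cv2.contourArea(cv2.convexHull(k))<300: continue
            w=ray(f,k.reshape(-1,2),z).astype(np.float32)
            b=cv2.minAreaRect(w*1000); d=np.array(b[0])/1000-C
            out.append((n,round(float(np.degrees(np.arctan2(d[1],d[0]))),1),tuple(np.round(b[1])),round(b[2]%90,1)))
    return out
E
python3 - <<'E'
from h import *
for n in ("top0","top4","scene0","scene4"):
    print(n); [print('  ',b) for b in bins(dict(np.load(n+".npz")))]
E
```

```text
top0
   ('Y', -98.1, (np.float64(81.0), np.float64(96.0)), 81.9)
   ('B', -158.2, (np.float64(80.0), np.float64(91.0)), 21.5)
   ('B', 140.8, (np.float64(93.0), np.float64(81.0)), 51.7)
   ('B', 80.9, (np.float64(77.0), np.float64(95.0)), 81.1)
   ('B', -37.9, (np.float64(94.0), np.float64(79.0)), 51.2)
   ('B', 21.1, (np.float64(77.0), np.float64(91.0)), 21.0)
top4
   ('B', -170.9, (np.float64(82.0), np.float64(91.0)), 9.0)
   ('B', 128.5, (np.float64(94.0), np.float64(80.0)), 39.2)
   ('B', 68.6, (np.float64(78.0), np.float64(94.0)), 69.1)
   ('B', -42.9, (np.float64(57.0), np.float64(81.0)), 37.8)
   ('B', 9.0, (np.float64(76.0), np.float64(91.0)), 9.7)
scene0
   ('Y', -95.6, (np.float64(86.0), np.float64(139.0)), 79.2)
   ('B', -37.8, (np.float64(112.0), np.float64(88.0)), 50.8)
   ('B', 77.5, (np.float64(176.0), np.float64(355.0)), 80.7)
   ('B', -158.0, (np.float64(73.0), np.float64(112.0)), 19.6)
scene4
   ('B', -48.7, (np.float64(119.0), np.float64(90.0)), 41.0)
   ('B', 67.3, (np.float64(179.0), np.float64(352.0)), 71.6)
   ('B', -170.6, (np.float64(70.0), np.float64(103.0)), 9.1)
```

Bin bearings from the top view: the yellow bin has gone from −98.6° to −111.2°, against a target of −168.0°. 56.8° remain.

Request:
drive_tool([
  {"x": 0, "y": 0, "z": 0.17, "ax": 0.3, "ay": 0, "az": 0},
  {"x": 0, "y": -0.01, "z": 0.35, "ax": 0.6, "ay": 0, "az": 0},
  {"x": 0, "y": -0.02, "z": 0.52, "ax": 0.9, "ay": 0, "az": 0},
  {"x": 0, "y": -0.04, "z": 0.69, "ax": 1.2, "ay": 0, "az": 0},
  {"x": 0, "y": -0.06, "z": 0.86, "ax": 1.5, "ay": 0, "az": 0},
])

```text
time: 4.52
tool_pos: [0.5922, -0.1279, 0.0713]
tool_rot: [0.021, -0.707, 0.021, 0.707]
contact_force: [1.1, 0.5, -0.1]
gripper_width: 0.0
```

Request:
drive_tool([
  {"x": 0, "y": 0, "z": 0.17, "ax": 0.3, "ay": 0, "az": 0},
  {"x": 0, "y": -0.01, "z": 0.35, "ax": 0.6, "ay": 0, "az": 0},
  {"x": 0, "y": -0.02, "z": 0.52, "ax": 0.9, "ay": 0, "az": 0},
  {"x": 0, "y": -0.04, "z": 0.69, "ax": 1.2, "ay": 0, "az": 0},
  {"x": 0, "y": -0.06, "z": 0.86, "ax": 1.5, "ay": 0, "az": 0},
])

```text
time: 4.93
tool_pos: [0.5709, -0.1252, 0.0714]
tool_rot: [-0.067, 0.704, -0.067, -0.704]
contact_force: [0.7, -0.5, 0.7]
gripper_width: 0.002
```

Request:
drive_tool([
  {"x": 0, "y": 0, "z": 0.17, "ax": 0.3, "ay": 0, "az": 0},
  {"x": 0, "y": -0.01, "z": 0.35, "ax": 0.6, "ay": 0, "az": 0},
  {"x": 0, "y": -0.02, "z": 0.52, "ax": 0.9, "ay": 0, "az": 0},
  {"x": 0, "y": -0.04, "z": 0.69, "ax": 1.2, "ay": 0, "az": 0},
  {"x": 0, "y": -0.06, "z": 0.86, "ax": 1.5, "ay": 0, "az": 0},
])

```text
time: 5.35
tool_pos: [0.55, -0.1198, 0.0713]
tool_rot: [-0.113, 0.698, -0.113, -0.698]
contact_force: [0.5, 0.0, 0.3]
gripper_width: 0.002
```

Request:
drive_tool([
  {"x": 0, "y": 0, "z": 0.17, "ax": 0.3, "ay": 0, "az": 0},
  {"x": 0, "y": -0.01, "z": 0.35, "ax": 0.6, "ay": 0, "az": 0},
  {"x": 0, "y": -0.02, "z": 0.52, "ax": 0.9, "ay": 0, "az": 0},
  {"x": 0, "y": -0.04, "z": 0.69, "ax": 1.2, "ay": 0, "az": 0},
  {"x": 0, "y": -0.06, "z": 0.86, "ax": 1.5, "ay": 0, "az": 0},
])

```text
time: 5.77
tool_pos: [0.5301, -0.1116, 0.0713]
tool_rot: [-0.158, 0.689, -0.158, -0.689]
contact_force: [0.5, 0.0, -0.2]
gripper_width: 0.002
```

```bash
python3 st.py 5
python3 - <<'E'
from h import *
for n in ("top5","scene5"):
    print(n); [print('  ',b) for b in bins(dict(np.load(n+".npz")))]
E
```

```text
5.87 [ 0.5295 -0.1113  0.071 ] [0.6 0.7 0.8] r 0.1666 ang -116.6 tooly -115.7
top5
   ('B', 158.8, (np.float64(92.0), np.float64(81.0)), 69.1)
   ('B', 99.0, (np.float64(95.0), np.float64(81.0)), 9.9)
   ('B', -70.9, (np.float64(104.0), np.float64(52.0)), 55.3)
   ('B', 38.7, (np.float64(77.0), np.float64(92.0)), 39.0)
   ('B', -20.0, (np.float64(92.0), np.float64(77.0)), 69.7)
scene5
   ('B', -49.1, (np.float64(257.0), np.float64(126.0)), 36.6)
   ('B', 67.0, (np.float64(126.0), np.float64(277.0)), 70.4)
   ('B', 160.6, (np.float64(94.0), np.float64(69.0)), 69.7)
```

View pics/v5.png

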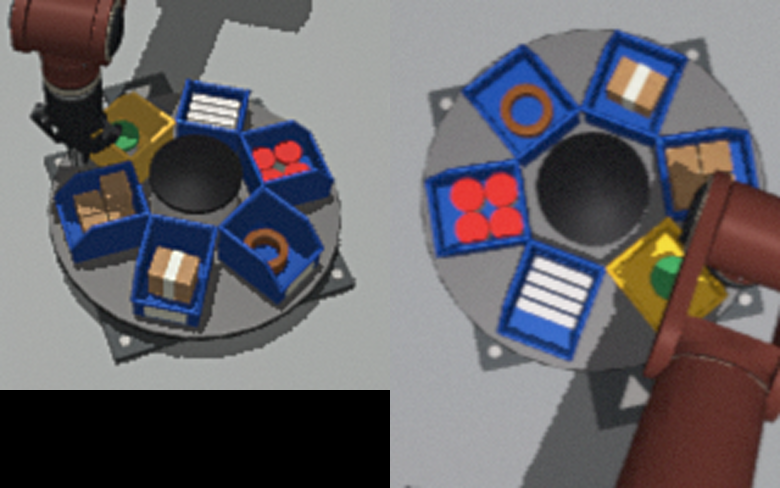

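Yellow bin at −141.1°, in steady contact, with 26.9° to go. The stock sits still.

Request:
drive_tool([
  {"x": 0, "y": 0, "z": 0.17, "ax": 0.3, "ay": 0, "az": 0},
  {"x": 0, "y": -0.01, "z": 0.35, "ax": 0.6, "ay": 0, "az": 0},
  {"x": 0, "y": -0.02, "z": 0.52, "ax": 0.9, "ay": 0, "az": 0},
  {"x": 0, "y": -0.04, "z": 0.69, "ax": 1.2, "ay": 0, "az": 0},
  {"x": 0, "y": -0.06, "z": 0.86, "ax": 1.5, "ay": 0, "az": 0},
])

```text
time: 6.28
tool_pos: [0.5117, -0.1012, 0.0714]
tool_rot: [-0.202, 0.678, -0.203, -0.677]
contact_force: [0.9, -1.5, 0.7]
gripper_width: -0.001
```

Request:
drive_tool([
  {"x": 0, "y": 0, "z": 0.17, "ax": 0.3, "ay": 0, "az": 0},
  {"x": 0, "y": -0.01, "z": 0.35, "ax": 0.6, "ay": 0, "az": 0},
  {"x": 0, "y": -0.02, "z": 0.52, "ax": 0.9, "ay": 0, "az": 0},
  {"x": 0, "y": -0.04, "z": 0.69, "ax": 1.2, "ay": 0, "az": 0},
  {"x": 0, "y": -0.06, "z": 0.86, "ax": 1.5, "ay": 0, "az": 0},
])

```text
time: 6.7
tool_pos: [0.4945, -0.0881, 0.0714]
tool_rot: [-0.246, 0.663, -0.246, -0.663]
contact_force: [1.1, -1.2, -0.4]
gripper_width: 0.001
```

Request:
drive_tool([
  {"x": 0, "y": 0, "z": 0.17, "ax": 0.3, "ay": 0, "az": 0},
  {"x": 0, "y": -0.01, "z": 0.35, "ax": 0.6, "ay": 0, "az": 0},
  {"x": 0, "y": -0.02, "z": 0.46, "ax": 0.8, "ay": 0, "az": 0},
  {"x": 0, "y": -0.03, "z": 0.58, "ax": 1.0, "ay": 0, "az": 0},
  {"x": 0, "y": -0.04, "z": 0.69, "ax": 1.2, "ay": 0, "az": 0},
])

```text
time: 7.12
tool_pos: [0.482, -0.076, 0.0712]
tool_rot: [0.28, -0.649, 0.281, 0.649]
contact_force: [-0.2, -0.7, -1.2]
gripper_width: -0.0
```

```bash
python3 st.py 6
python3 - <<'E'
from h import *
for n in ("top6","scene6"):
    print(n); [print('  ',b) for b in bins(dict(np.load(n+".npz")))]
E
```

```text
7.22 [ 0.4817 -0.0756  0.0711] [-0.2 -0.2 -0.4] r 0.1667 ang -137.2 tooly -136.7
top6
   ('Y', -169.9, (np.float64(80.0), np.float64(47.0)), 22.3)
   ('B', 138.5, (np.float64(94.0), np.float64(81.0)), 48.9)
   ('B', -98.2, (np.float64(79.0), np.float64(82.0)), 79.1)
   ('B', 78.5, (np.float64(80.0), np.float64(94.0)), 79.1)
   ('B', -40.2, (np.float64(94.0), np.float64(78.0)), 49.4)
   ('B', 18.7, (np.float64(76.0), np.float64(91.0)), 18.5)
scene6
   ('B', -68.6, (np.float64(271.0), np.float64(126.0)), 17.8)
   ('B', 75.7, (np.float64(177.0), np.float64(351.0)), 80.0)
```

View pics/v6.png

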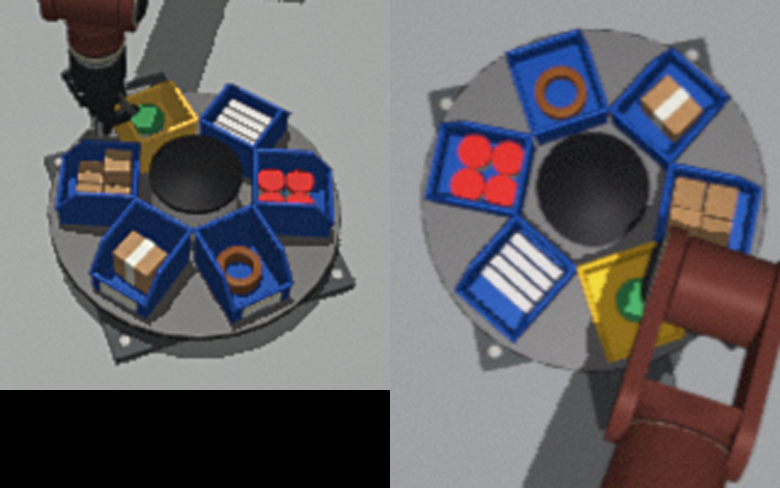

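Yellow bin at −161.0°; 7.0° to go. I'll push a little short and then look.

Request:
drive_tool([
  {"x": 0, "y": 0, "z": 0.15, "ax": 0.26, "ay": 0, "az": 0},
  {"x": 0, "y": -0.01, "z": 0.3, "ax": 0.52, "ay": 0, "az": 0},
  {"x": 0, "y": -0.02, "z": 0.43, "ax": 0.75, "ay": 0, "az": 0},
  {"x": 0, "y": -0.03, "z": 0.55, "ax": 0.95, "ay": 0, "az": 0},
  {"x": 0, "y": -0.04, "z": 0.65, "ax": 1.12, "ay": 0, "az": 0},
])

```text
time: 7.63
tool_pos: [0.4717, -0.0633, 0.0714]
tool_rot: [-0.312, 0.635, -0.312, -0.635]
contact_force: [-0.3, -1.9, 0.5]
gripper_width: -0.001
```

```bash
python3 st.py 7
python3 - <<'E'
from h import *
for n in ("top7",):
    print(n); [print('  ',b) for b in bins(dict(np.load(n+".npz")))]
E
```

```text
7.73 [ 0.4715 -0.063   0.0712] [-0.7 -0.6  0.3] r 0.1665 ang -142.8 tooly -142.3
top7
   ('Y', -175.1, (np.float64(81.0), np.float64(49.0)), 11.9)
   ('B', 132.9, (np.float64(94.0), np.float64(80.0)), 43.3)
   ('B', -103.8, (np.float64(78.0), np.float64(83.0)), 73.6)
   ('B', 73.0, (np.float64(78.0), np.float64(94.0)), 73.6)
   ('B', -46.0, (np.float64(94.0), np.float64(78.0)), 43.8)
   ('B', 13.4, (np.float64(74.0), np.float64(91.0)), 13.6)
```

Request:
drive_tool([
  {"x": 0, "y": 0, "z": 0.05, "ax": 0.08, "ay": 0, "az": 0},
  {"x": 0, "y": 0, "z": 0.09, "ax": 0.16, "ay": 0, "az": 0},
  {"x": 0, "y": 0, "z": 0.13, "ax": 0.23, "ay": 0, "az": 0},
  {"x": 0, "y": 0, "z": 0.17, "ax": 0.3, "ay": 0, "az": 0},
  {"x": 0, "y": 0, "z": 0.17, "ax": 0.3, "ay": 0, "az": 0},
])

```text
time: 8.15
tool_pos: [0.4691, -0.06, 0.0713]
tool_rot: [0.32, -0.631, 0.32, 0.631]
contact_force: [1.3, -1.1, 1.1]
gripper_width: 0.004
```

```bash
python3 st.py 8
python3 - <<'E'
from h import *
for n in ("top8",):
    print(n); [print('  ',b) for b in bins(dict(np.load(n+".npz")))]
E
```

```text
8.25 [ 0.4691 -0.06    0.0713] [-0.6 -0.1  0. ] r 0.1666 ang -144.1 tooly -143.8
top8
   ('Y', -176.1, (np.float64(80.0), np.float64(49.0)), 10.6)
   ('B', 131.6, (np.float64(94.0), np.float64(81.0)), 42.2)
   ('B', -105.2, (np.float64(79.0), np.float64(83.0)), 72.5)
   ('B', 71.8, (np.float64(78.0), np.float64(93.0)), 71.9)
   ('B', -47.2, (np.float64(94.0), np.float64(79.0)), 42.3)
   ('B', 12.3, (np.float64(75.0), np.float64(91.0)), 13.2)
```

About −167.7°. I'll back off into the gap, lift clear, and take an unobstructed look.

Request:
drive_tool([
  {"x": 0, "y": 0, "z": -0.2, "ax": 0, "ay": 0, "az": 0},
  {"x": 0, "y": 0, "z": -0.4, "ax": 0, "ay": 0, "az": 0},
  {"x": -0.8, "y": 0, "z": -0.5, "ax": 0, "ay": 0, "az": 0},
  {"x": -2, "y": 0, "z": -0.5, "ax": 0, "ay": 0, "az": 0},
  {"x": -3.5, "y": 0, "z": -0.5, "ax": 0, "ay": 0, "az": 0},
])

```text
time: 8.67
tool_pos: [0.4748, -0.0701, 0.157]
tool_rot: [0.32, -0.628, 0.32, 0.633]
contact_force: [1.5, -0.3, 0.2]
gripper_width: -0.001
```

Run:
```python
from h import *
from plant import sensors
s=sensors.state();print(s['tool_pos'])
print(rel(s,[*s['tool_pos'][:2],.22]),rel(s,[.25,-.45,.24]))
```

```text
[ 0.47479477 -0.07005776  0.15702786]
[-2.5188363   0.00922975  0.01279824] [-3.29468684 16.24307001 -6.9386447 ]
```

Request:
drive_tool([
  {"x": -1.2, "y": 0, "z": 0, "ax": 0, "ay": 0, "az": 0},
  {"x": -2.4, "y": 0.3, "z": -0.1, "ax": 0, "ay": 0, "az": 0},
  {"x": -3.2, "y": 1.5, "z": -0.6, "ax": 0, "ay": 0, "az": 0},
  {"x": -3.2, "y": 3.0, "z": -1.3, "ax": 0, "ay": 0, "az": 0},
  {"x": -3.2, "y": 4.5, "z": -1.9, "ax": 0, "ay": 0, "az": 0},
])

```text
time: 9.08
tool_pos: [0.4144, -0.1767, 0.2415]
tool_rot: [-0.319, 0.633, -0.319, -0.629]
contact_force: [0.7, -0.4, -0.3]
gripper_width: 0.001
```

Request:
drive_tool([
  {"x": 0, "y": 1.5, "z": -0.6, "ax": 0, "ay": 0, "az": 0},
  {"x": 0, "y": 3.0, "z": -1.2, "ax": 0, "ay": 0, "az": 0},
  {"x": 0, "y": 4.5, "z": -1.9, "ax": 0, "ay": 0, "az": 0},
  {"x": 0, "y": 6.0, "z": -2.6, "ax": 0, "ay": 0, "az": 0},
  {"x": 0, "y": 7.4, "z": -3.2, "ax": 0, "ay": 0, "az": 0},
])

```text
time: 9.5
tool_pos: [0.3103, -0.3511, 0.2391]
tool_rot: [-0.32, 0.631, -0.32, -0.63]
contact_force: [0.4, -0.7, 0.4]
gripper_width: -0.0
```

Request:
drive_tool([
  {"x": 0, "y": 1.4, "z": -0.6, "ax": 0, "ay": 0, "az": 0},
  {"x": 0, "y": 2.8, "z": -1.2, "ax": 0, "ay": 0, "az": 0},
  {"x": 0, "y": 4.2, "z": -1.8, "ax": 0, "ay": 0, "az": 0},
  {"x": 0, "y": 4.2, "z": -1.8, "ax": 0, "ay": 0, "az": 0},
  {"x": 0, "y": 4.2, "z": -1.8, "ax": 0, "ay": 0, "az": 0},
])

```text
time: 9.92
tool_pos: [0.2524, -0.4488, 0.2384]
tool_rot: [0.321, -0.63, 0.321, 0.63]
contact_force: [0.3, 0.4, 0.4]
gripper_width: -0.0
```

```bash
python3 st.py 9
python3 - <<'E'
from h import *
f=dict(np.load("top9.npz"));[print('  ',b) for b in bins(f)]
cv2.imwrite("pics/full9.png",f["img"])
E
```

```text
10.02 [ 0.2537 -0.4471  0.2386] [ 0.1 -0.9  0.3] r 0.5981 ang -125.8 tooly -143.8
   ('Y', -167.5, (np.float64(81.0), np.float64(91.0)), 12.7)
   ('B', 131.7, (np.float64(94.0), np.float64(81.0)), 42.2)
   ('B', -107.3, (np.float64(79.0), np.float64(93.0)), 71.9)
   ('B', 71.8, (np.float64(78.0), np.float64(93.0)), 71.9)
   ('B', -47.2, (np.float64(94.0), np.float64(80.0)), 41.8)
   ('B', 12.2, (np.float64(76.0), np.float64(91.0)), 12.3)
```

View pics/v9.png

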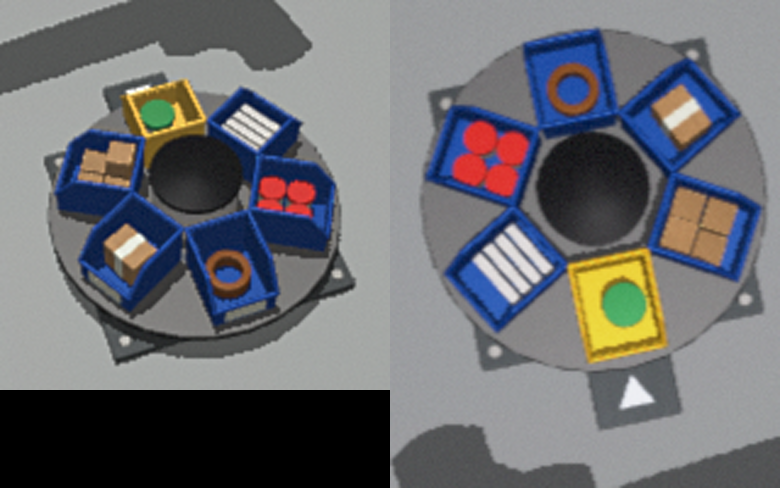

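View pics/full9.png

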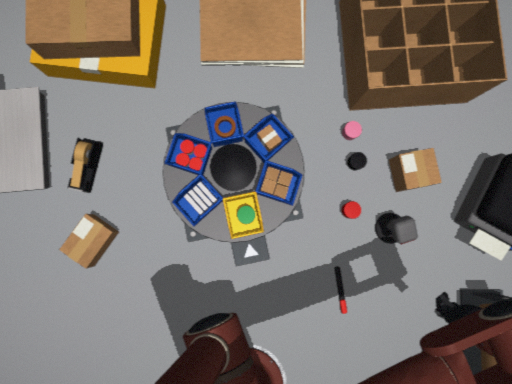

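The view is clear. The yellow bin at crop (617,305) faces the arrow at (634,393). Mean bearing is −167.7°, bin edges give −167.9°, and the arrow is at −168.0°. The stock is in its bins and the bench items haven't moved, so I'm handing in.

```bash
python3 -c "
from plant import workorder
print(workorder.job_done())"
```

```text
the job is handed in; nothing more can be done
None
```

I turned the carousel about 69° clockwise, so the yellow bin now stands in front of the white arrow, at rest. I did it with the shut fingers in the gap beside the yellow bin, pushing slowly on its side, then backed off, lifted clear and handed the job in at about 10 s.

- **Alignment:** with the view clear, the bins' mean bearing was −167.7° and their edges gave −167.9°, against −168.0° for the arrow. The two disagree by 0.2°, which is within what I can measure. The edge angles matched those taken just before I lifted off, to within about 0.2°.
- **Everything else:** the last pictures show the stock in its bins and the bench items where they were, judged by eye. The force readings at the end of each move stayed below about 2 N.
- **Failed calls:** my first four move calls were refused because I left out the zero-valued keys; nothing moved.

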